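Nest the empty parts cups and call for collection

TASK

Nest the two empty parts cups that stand on the bench into the one on the grey return stand, straight and fully home, so that all three make one upright stack; lower them in, do not let them drop. Then push the black spring plunger on the stand fully down to call for collection, and let it come back up. Leave the cup that holds bolts, and everything else on the bench, where it is.

Things in the scene. Friction and masses are not known exactly. Their poses are not given: they have to be found in the camera images.
- cup_base: the empty cup that already stands on the return stand, inside its ring; a stepped parts cup of plain aluminium, 75 mm high, about 120 g. Upper part (33 to 75 mm up): 60 mm outside, 55 mm inside diameter. Foot below: 51 mm diameter, chamfered. Origin: centre of the underside; z up
- cup_a: one of two empty cups on the bench; a stepped parts cup of plain aluminium, 75 mm high, about 120 g. Upper part (33 to 75 mm up): 60 mm outside, 55 mm inside diameter. Foot below: 51 mm diameter, chamfered. In another such cup the foot enters and the step rests on that cup's rim: it then stands 42 mm higher than the lower cup. Origin: centre of the underside; z up
- cup_b: the other empty cup on the bench, the same as cup_a: a 75 mm high, 60 mm wide stepped aluminium cup. Origin: centre of the underside; z up
- cup_full: a cup of the same make that holds bolts, whose hexagon heads stick up to 21 mm out of its mouth (96 mm high in all). It stands on the bench among the empty ones and stays there. Origin: centre of the underside; z up
- seat (a point): point on the top of the return stand, at the centre of the low steel ring (inner diameter 61 mm, 6 mm high) for the stack. The stand is a fixed grey plate 130 x 270 x 20 mm; this point is 20 mm above the bench. y runs along the plate; the plunger is 145 mm off along -y; z up
- plunger (a joint): travel of the stand's sprung call plunger in m: 0 = up (rest), 0.015 = fully down. About 8 N push it fully down; it springs back by itself. Pushed straight down
- plunger_top (a point): centre of the top face of the plunger's black round head (38 mm diameter, 10 mm thick), 76 mm above the bench at rest. The head is on a thin rod over a fixed steel housing of 44 mm diameter whose top is 48 mm above the bench. z up
- spanner: steel spanner, 130 mm long, lying flat on the bench among the cups. Origin: under its middle; x along it
- screwdriver: screwdriver with a red handle, 190 mm long, lying on the bench. Origin: under its middle; x along it towards the tip
- socket: small steel wrench socket, 26 mm in diameter, 30 mm high, standing on the bench. Origin: centre of the underside
- oil: black bottle with a yellow cap, 64 mm in diameter, 170 mm high. Origin: centre of the underside
- tin: closed tin, 72 mm in diameter, 90 mm high. Origin: centre of the underside
- hammer: hammer, 270 mm long, lying on the bench to the left. Origin: under its middle; x along it towards the head
Things that resemble listed ones, but are neither listed nor needed, are in the scene too. What is shaped like the cup_b but purple or red is not meant.

How it is judged:
By the outcome, as a careful person would: the job done as asked, in the order asked, and still so for the second after the job is handed in, with the robot touching nothing.
It also fails if it takes over 72 s, if anything falls off the work surface, if the arm or the gripper's body presses on something with over 40 N, if the wrist force passes 120 N, or if a joint passes its speed limit or range.

ROBOT

A 6-joint arm with a two-finger parallel gripper is mounted at the origin on the work surface. World frame = base frame: x ahead of the robot, y to its left, z up, the work surface at z = 0. Lengths are in mm, angles in rad, forces in N, time in s.
With the tool pointing down it reaches from about 325 to 900 mm from the base axis. Payload 6.1 kg.
Tool frame: the origin (TCP) lies midway between the tips of the shut fingers; the grasp point (between the pads) lies 19 mm behind it (arm.grasp_offset is the distance from the TCP to the grasp point, in mm); z points along the fingers, y is the line along which they close (so a half turn about z gives the same grasp; the last joint's range is limited). The gripper opens to 85 mm and grips with 20 to 120 N. Pads are 22 mm wide; open, the fingers measure 114 mm over their backs; the gripper's body (76 mm by 85 mm) begins 54 mm behind the grasp point. The pads swing forward as they close: fully open they stand 13 mm farther back than shut.
Start: joints at [1.042, 0.22, 1.526, -0, 1.395, -0.126], TCP at [244.995, 574.972, 231.3] pointing down, gripper open.
Joint ranges: [-2.98, 2.98], [-0.91, 2.08], [0.09, 2.57], [-1.24, 4.39], [0.2, 2.65], [-2.68, 2.68]. Speed limits (rad/s): [2.57, 2.57, 3.01, 3.14, 3.14, 3.14].

INTERFACE

Orientations are given as a unit quaternion [x, y, z, w].
In Python, from workcell import arm gives the robot as it stands.
- The arm moves only by the tool send_rows, never from a script. Its argument "rows" is a list of rows, each a list of 2 entries, a list of its own where there are three numbers: the shift along the tool's x, y, z normalised to -1 to 1, where 1 is 0.75 m, then the turn about the tool's z normalised to -1 to 1, where 1 is pi/2 rad. A call has 1 to 20 rows; each row is the pose to reach, as a shift and turn from the pose commanded when the call began, along the tool's axes at that moment; what a row does not reach only later rows make up. A row lasts 1/10 s, in which the tool goes at most 50 mm and 8.59 degrees, less where a joint would pass 70% of its speed; a pose out of reach is approached as far as the arm can. A call with a number of a shift or a turn outside -1 to 1 is refused whole. A call with a gripper value outside its range is refused whole. "claw" is the opening, from 0 (shut) to 1 (fully open), set as the call begins (left out, the last holds). The fingers move at their own pace and stop on an object; the grip force is fixed at half the most. Time passes only in rows, so rows that repeat a pose let the fingers close. It gives the time, the measured TCP pose, the force, the opening and the grip force at its end, in the units of the state.
- arm.observe(): the state, without advancing time (a new reading comes with each control period).
- arm.read_camera(name): name is "scene" or "top" or "wrist"; returns a dict with "frame" (400x640x3 uint8, red, green, blue), "camera_matrix" (3x3 intrinsics, pixels), "eye" and "orientation" of the camera in the world; the wrist camera has in their place "hand_eye" (4x4, takes a point from camera to tool coordinates, whose origin is the TCP and whose axes are the flange's). Camera axes: x right, y down, z forward; pixel columns grow to the right and rows downward; lengths in mm; the calibration is good to about 2 mm. A picture is of the moment at which its call begins: read the wrist's pose just before it. There is no depth.
- arm.close_job(): hands the job in; it is judged then, once.
The state is a dict: "t": time; "qpos": joint angles; "dq": joint speeds; "effort": joint torques, N m; "eef_pos": TCP position; "tcp_rot": TCP orientation; "ft_force": force on the tool from outside, world axes, zero at the start; "wrist_torque": the same for the moment, N m; "gripper_width": finger opening in mm; "gripper_force": force on a finger pad.
Only numpy, scipy, OpenCV 4.12 (cv2) and the standard library are available. Lean on these libraries where they do the work, as an engineer would, in place of code of your own. Each camera call takes 0.05 s, during which the arm holds its last target. There are 200 camera calls.

## Working session

There is one attempt and no reset: what is moved stays moved. The work goes in short steps, Python scripts to look and compute and a tool call to move; the robot and the scene stay as the last step left them, time stands still between calls to the robot, and variables do not carry over. Pictures are saved under pics/ and viewed, at most 10 in all, crops included, and the job is handed in when it is done.

Besides the shell and the picture viewer there is one more tool, called after "Emit:" as name(argument=value, ...), one argument or row to a line, values as JSON. send_rows: Moves the arm, as the interface text tells. Its arguments: {"type":"object","properties":{"rows":{"type":"array","items":{"type":"array"}},"claw":{"type":"number"}},"required":["rows"]}

```bash
mkdir -p pics; ls; cat > h.py <<'E'
import numpy as np, cv2, json
from workcell import arm
E
python3 - <<'E'
from h import *
s=arm.observe();print({k:np.round(v,3).tolist() for k,v in s.items()})
import pickle
d={}
for n in ("scene","top"):
    c=arm.read_camera(n);d[n]=c
    cv2.imwrite(f"pics/{n}0.png",c["frame"][:,:,::-1])
    print(n,np.round(c["camera_matrix"],1).tolist(),np.round(c["eye"],1),np.round(c["orientation"],4).tolist())
pickle.dump(d,open("c0.pkl","wb"))
E
```

```text
pics
{'t': 0.0, 'qpos': [1.042, 0.221, 1.528, 0.0, 1.395, -0.126], 'dq': [0.002, 0.001, 0.001, -0.0, -0.002, 0.001], 'effort': [0.001, -49.69, -38.939, -0.0, 0.011, -0.0], 'eef_pos': [244.666, 574.448, 230.169], 'tcp_rot': [0.2, 0.98, -0.001, -0.0], 'ft_force': [-0.661, -0.178, 1.352], 'wrist_torque': [-0.003, 0.011, 0.003], 'gripper_force': 0.0, 'gripper_width': 85.304}
scene [[423.4, 0.0, 318.0], [0.0, 423.4, 194.6], [0.0, 0.0, 1.0]] [1096.   161.8  919. ] [0.5689, 0.7612, -0.2457, -0.1911]
top [[442.3, 0.0, 319.2], [0.0, 442.3, 204.8], [0.0, 0.0, 1.0]] [ 404.    -7.7 1476.3] [-0.6997, 0.7133, -0.0259, 0.029]
```

View pics/scene0.png

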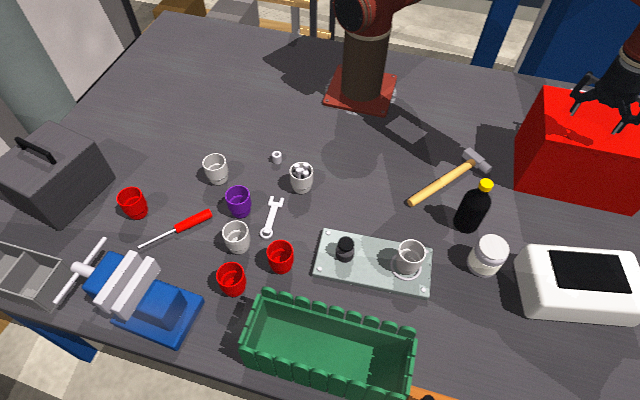

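View pics/top0.png

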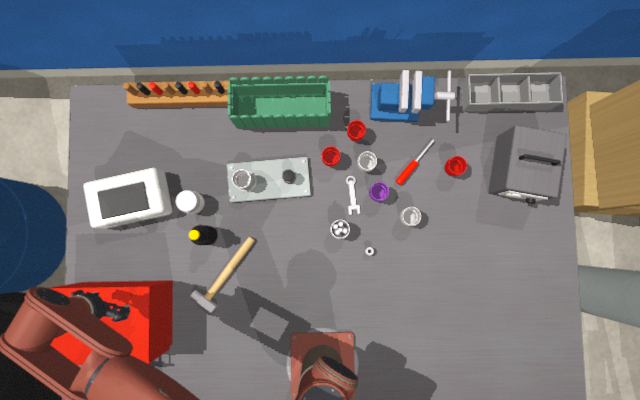

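The scene view shows the empty cups at (215,169) and (236,237), the bolt cup at (301,178), the base cup at (410,258) and the plunger at (345,249). In the top view these are at (411,217), (368,161), (340,229), (242,179) and (289,176). I'll triangulate these roughly.

```bash
cat >> h.py <<'E'
from scipy.spatial.transform import Rotation as R
def camT(c,s=None):
    T=np.eye(4)
    if "hand_eye" in c:
        W=np.eye(4);W[:3,:3]=R.from_quat(s["tcp_rot"]).as_matrix();W[:3,3]=s["eef_pos"];return W@np.asarray(c["hand_eye"])
    T[:3,:3]=R.from_quat(c["orientation"]).as_matrix();T[:3,3]=c["eye"];return T
def ray(K,T,uv):
    d=T[:3,:3]@np.linalg.solve(K,[uv[0],uv[1],1.]);return T[:3,3],d/np.linalg.norm(d)
def tri(rays):
    A=np.zeros((3,3));b=np.zeros(3)
    for o,d in rays:
        P=np.eye(3)-np.outer(d,d);A+=P;b+=P@o
    x=np.linalg.solve(A,b);return x,max(np.linalg.norm(np.cross(x-o,d)) for o,d in rays)
def plane(K,T,uv,z):
    o,d=ray(K,T,uv);return o+d*(z-o[2])/d[2]
def proj(K,T,P):
    p=np.linalg.inv(T)@np.append(P,1);q=K@p[:3];return q[:2]/q[2]
E
python3 - <<'E'
from h import *
import pickle
d=pickle.load(open("c0.pkl","rb"))
K={n:np.asarray(d[n]["camera_matrix"]) for n in d};T={n:camT(d[n]) for n in d}
for n,a,b in [("A",(215,162),(411,216)),("B",(236,230),(367.5,160)),("full",(301,171),(340,229)),("base",(410,250),(242,179)),("plung",(346,242),(289,176)),("red1",(280,250),(331,156)),("purple",(238,194),(379,191)),("red2",(231,272),(356,130)),("oilcap",(487,184),(195,235))]:
    print(n,*[np.round(v,1) for v in tri([ray(K["scene"],T["scene"],a),ray(K["top"],T["top"],b)])])
for n,a in [("red1",(331,156)),("red2",(356,130)),("purple",(379,191)),("tl",(228,162)),("tr",(307,157)),("sp1",(350,180)),("sp2",(354,213))]: print(n,np.round(plane(K["top"],T["top"],a,70 if n[0] in"rp" else 10),0))
s=arm.observe();c=arm.read_camera("wrist");print(np.round(c["hand_eye"],3).tolist(),c["camera_matrix"].tolist() if hasattr(c["camera_matrix"],'tolist') else c["camera_matrix"])
print(np.round(R.from_quat(s["tcp_rot"]).as_matrix(),3))
E
```

```text
A [ 471.8 -292.8   70.4] 1.0
B [ 652.9 -157.9   76.3] 2.2
full [435.2 -67.   69.8] 0.3
base [598.3 239.2  91.8] 0.1
plung [607.6  94.3  70.7] 2.1
red1 [670.  -42.9  70.1] 0.8
purple [ 553.4 -193.3   73.7] 0.8
red2 [ 752.9 -125.9   72.7] 0.1
oilcap [423.6 370.2 163.8] 3.3
red1 [670. -44.  70.]
red2 [ 754. -126.   70.]
purple [ 554. -195.   70.]
tl [668. 301.  10.]
tr [680.  35.  10.]
sp1 [ 599. -107.   10.]
sp2 [ 489. -117.   10.]
[[-0.001, -0.95, -0.312, 80.535], [1.0, -0.002, 0.001, -0.041], [-0.002, -0.312, 0.95, -143.634], [0.0, 0.0, 0.0, 1.0]] [[358.71307735965706, 0.0, 321.413215200288], [0.0, 358.71307735965706, 200.5630275040097], [0.0, 0.0, 1.0]]
[[-0.92   0.392 -0.001]
 [ 0.392  0.92  -0.002]
 [ 0.    -0.002 -1.   ]]
```

Emit:
send_rows(
  rows=[
    [[-0.05, -0.02, -0.093], 0],
    [[-0.598, -0.231, -0.093], -0.257],
    [[-0.598, -0.231, -0.093], -0.257],
    [[-0.598, -0.231, -0.093], -0.257],
    [[-0.598, -0.231, -0.093], -0.257],
    [[-0.598, -0.231, -0.093], -0.257],
    [[-0.598, -0.231, -0.093], -0.257],
    [[-0.598, -0.231, -0.093], -0.257],
    [[-0.598, -0.231, -0.093], -0.257],
    [[-0.598, -0.231, -0.093], -0.257],
    [[-0.598, -0.231, -0.093], -0.257],
    [[-0.598, -0.231, -0.093], -0.257],
    [[-0.598, -0.231, -0.093], -0.257],
    [[-0.598, -0.231, -0.093], -0.257],
    [[-0.598, -0.231, -0.093], -0.257],
    [[-0.598, -0.231, -0.093], -0.257],
  ],
  claw=1,
)

```text
t: 1.75
eef_pos: [588.9, 241.0, 301.2]
tcp_rot: [-0.001, 1.0, 0.0, 0.0]
ft_force: [-0.6, 0.1, 0.6]
gripper_width: 85.0
gripper_force: 0.0
```

```bash
cat >> h.py <<'E'
import pickle
def snap(tag):
    s=arm.observe();c=arm.read_camera("wrist")
    pickle.dump((s,c),open(f"{tag}.pkl","wb"));cv2.imwrite(f"pics/{tag}.png",c["frame"][:,:,::-1])
    print(round(s["t"],2),np.round(s["eef_pos"],1),np.round(s["tcp_rot"],4),np.round(s["ft_force"],1),round(s["gripper_width"],1))
    return s,c
E
python3 -c "
from h import *
snap('w1')"
```

```text
1.75 [588.9 241.  301.2] [-1.4e-03  1.0e+00  1.0e-04  1.0e-04] [-0.6  0.1  0.6] 85.0
```

View pics/w1.png

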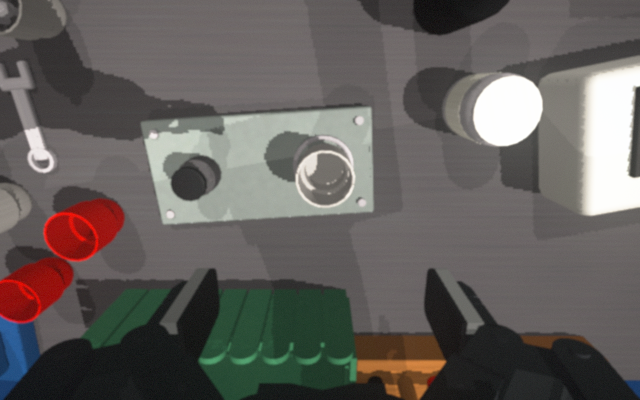

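Emit:
send_rows(
  rows=[
    [[0.039, -0.241, 0], 0],
    [[0.039, -0.241, 0], 0],
    [[0.039, -0.241, 0], 0],
    [[0.039, -0.241, 0], 0],
    [[0.039, -0.241, 0], 0],
    [[0.039, -0.241, 0], 0],
    [[0.039, -0.241, 0], 0],
  ],
)

```text
t: 2.5
eef_pos: [560.7, 60.0, 301.2]
tcp_rot: [-0.001, 1.0, 0.0, 0.0]
ft_force: [0.6, 0.2, -0.4]
gripper_width: 85.4
gripper_force: 0.0
```

```bash
python3 -c "
from h import *
snap('w2')"
```

```text
2.5 [560.7  60.  301.2] [-9.e-04  1.e+00  2.e-04  2.e-04] [ 0.6  0.2 -0.4] 85.4
```

Emit:
send_rows(
  rows=[
    [[0.04, -0.32, 0], 0],
    [[0.04, -0.32, 0], 0],
    [[0.04, -0.32, 0], 0],
    [[0.04, -0.32, 0], 0],
    [[0.04, -0.32, 0], 0],
    [[0.04, -0.32, 0], 0],
    [[0.04, -0.32, 0], 0],
    [[0.04, -0.32, 0], 0],
    [[0.04, -0.32, 0], 0],
  ],
)

```text
t: 3.45
eef_pos: [531.3, -179.3, 301.1]
tcp_rot: [-0.002, 1.0, 0.0, 0.0]
ft_force: [0.7, -0.7, -0.0]
gripper_width: 85.2
gripper_force: 0.0
```

```bash
cat >> h.py <<'E'
from scipy.optimize import minimize
def fitcircle(tags,p0,radii=(30,),bounds=(8,8,12)):
    """maximise image gradient across the projected circle(s); p0 = centre xyz"""
    a=np.linspace(0,2*np.pi,120,endpoint=False);vs=[]
    for t in tags:
        s,c=pickle.load(open(t+".pkl","rb"));g=cv2.cvtColor(c["frame"],cv2.COLOR_RGB2GRAY).astype(np.float32)
        vs.append((cv2.GaussianBlur(g,(0,0),0.8),np.asarray(c["camera_matrix"]),np.linalg.inv(camT(c,s))))
    def samp(v,p,r):
        g,K,Ti=v;P=np.c_[p[0]+r*np.cos(a),p[1]+r*np.sin(a),np.full(a.size,p[2])]
        q=(P@Ti[:3,:3].T+Ti[:3,3])@K.T;uv=(q[:,:2]/q[:,2:]).astype(np.float32)
        return cv2.remap(g,uv[:,:1],uv[:,1:],cv2.INTER_LINEAR)[:,0]
    def f(p): return -np.mean([abs(samp(v,p,r+.7)-samp(v,p,r-.7)).mean() for v in vs for r in radii])
    best=None
    rng=np.random.default_rng(0);c=np.array(p0,float);b=np.array(bounds)
    C=c+rng.uniform(-1,1,(3000,3))*b;F=np.array([f(x) for x in C])
    res=[minimize(f,C[i],method="Nelder-Mead",options=dict(xatol=.05,fatol=1e-4)) for i in F.argsort()[:5]]
    r=min(res,key=lambda r:r.fun);return r.x,-r.fun
E
python3 - <<'E'
from h import *
snap('w3')
for n,t,p,r in [("base",["w1","w2"],(598,239,92),(30,27.5)),("A",["w2","w3"],(472,-293,73),(30,27.5)),("B",["w2","w3"],(653,-158,75),(30,27.5)),("plunger",["w1","w2","w3"],(607,94,74),(19,)),("full",["w2","w3"],(435,-67,73),(30,))]:
    try:
        print(n,*[np.round(x,1) for x in fitcircle(t,p,r)])
        for k in t:
            s,c=pickle.load(open(k+".pkl","rb"));print("  ",k,np.round(proj(np.asarray(c["camera_matrix"]),camT(c,s),p)),*[np.round(x,1) for x in fitcircle([k],p,r,(8,8,.01))])
    except Exception as e: print(n,e)
E
python3 -c "
import cv2,numpy as np
cv2.imwrite('pics/w23.png',cv2.resize(np.vstack([cv2.imread('pics/w2.png')[:300],cv2.imread('pics/w3.png')[:300]]),None,fx=1,fy=1))"
```

```text
3.45 [ 531.3 -179.3  301.1] [-1.7e-03  1.0e+00  2.0e-04  0.0e+00] [ 0.7 -0.7 -0. ] 85.2
base [601.1 245.   95.7] 41.5
   w1 [319. 176.] [601.4 244.9  93.7] 37.3
   w2 [493. 202.] [602.1 246.5  93.2] 48.2
A [ 473.3 -291.7   72.8] 20.4
   w2 [-41.  73.] [ 485.7 -285.1   73.3] 5.0
   w3 [207. 104.] [ 473.3 -291.7   72.7] 40.7
B [ 653.9 -156.2   75.3] 36.9
   w2 [128. 243.] [ 654.5 -157.3   73.4] 36.6
   w3 [339. 267.] [ 655.  -156.    73.9] 39.1
plunger [612.   98.6  73.2] 29.0
   w1 [183. 180.] [609.4 101.7  80.5] 31.8
   w2 [352. 205.] [609.6  97.7  79. ] 30.2
   w3 [565. 230.] [607.5  89.9  85.1] 30.5
full [437.  -63.5  75.7] 66.9
   w2 [186.  32.] [436.9 -64.2  73.6] 66.3
   w3 [437.  66.] [437.1 -64.4  78.3] 69.2
```

View pics/w23.png

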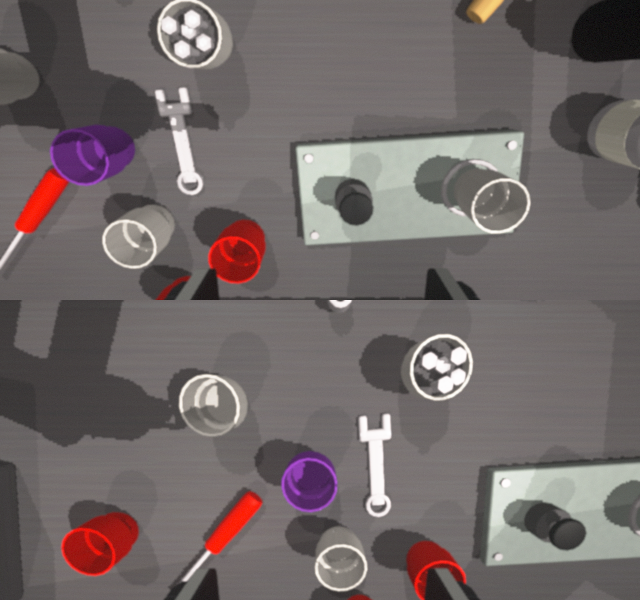

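Picture w23: the base cup rim is at (500,205) in w2. Cups A and B are at (211,104) and (341,266) in w3, and the plunger head is at (354,207) in w2. The rim fits give base (601,245,96), A (473,-292,73) and B (654,-156,75). Next I'll move above A for a second view.

Emit:
send_rows(
  rows=[
    [[0.078, -0.15, 0.135], 0],
    [[0.078, -0.15, 0.135], 0],
    [[0.078, -0.15, 0.135], 0],
    [[0.078, -0.15, 0.135], 0],
    [[0.078, -0.15, 0.135], 0],
    [[0.078, -0.15, 0.135], 0],
  ],
)

```text
t: 4.1
eef_pos: [473.6, -292.9, 201.0]
tcp_rot: [-0.001, 1.0, -0.0, 0.001]
ft_force: [1.5, -0.6, 1.0]
gripper_width: 85.0
gripper_force: 0.0
```

```bash
python3 - <<'E'
from h import *
snap('w4')
for t,p,r,b in [(["w3","w4"],(473,-292,74),(30,27.5),(6,6,8)),(["w4"],(473,-292,75),(30,27.5),(6,6,.01)),(["w2","w3","w4"],(654,-156,75),(30,27.5),(6,6,8)),(["w1","w2"],(609,99,76),(19,),(6,6,.01)),(["w1","w2"],(601,245,95),(30,27.5),(6,6,.01))]:
    print(t,*[np.round(x,1) for x in fitcircle(t,p,r,b)])
E
```

```text
4.1 [ 473.6 -292.9  201. ] [-8.e-04  1.e+00 -2.e-04  8.e-04] [ 1.5 -0.6  1. ] 85.0
['w3', 'w4'] [ 473.4 -291.    75. ] 51.3
['w4'] [ 473.8 -291.1   74.3] 63.5
['w2', 'w3', 'w4'] [ 653.8 -156.1   75.7] 27.0
['w1', 'w2'] [612.   98.4  72.5] 30.2
['w1', 'w2'] [601.1 245.   95.8] 41.5
```

Emit:
send_rows(
  rows=[
    [[0, 0.0025, 0.05], 0],
    [[0, 0.0025, 0.1], 0],
    [[0, 0.0025, 0.15], 0],
    [[0, 0.0025, 0.19], 0],
    [[0, 0.0025, 0.21], 0],
    [[0, 0.0025, 0.224], 0],
    [[0, 0.0025, 0.224], 0],
    [[0, 0.0025, 0.224], 0],
  ],
)

```text
t: 4.95
eef_pos: [473.7, -292.3, 33.4]
tcp_rot: [-0.001, 1.0, -0.001, 0.001]
ft_force: [-0.0, 0.2, 0.8]
gripper_width: 85.6
gripper_force: 0.0
```

Emit:
send_rows(
  rows=[
    [[0, 0, 0], 0],
    [[0, 0, 0], 0],
    [[0, 0, 0], 0],
    [[0, 0, 0], 0],
    [[0, 0, 0], 0],
    [[0, 0, 0], 0],
    [[0, 0, 0], 0],
    [[0, 0, 0], 0],
  ],
  claw=0,
)

```text
t: 5.75
eef_pos: [473.7, -292.7, 33.7]
tcp_rot: [-0.0, 1.0, -0.001, 0.001]
ft_force: [0.6, 0.9, 5.4]
gripper_width: 60.1
gripper_force: 65.0
```

Emit:
send_rows(
  rows=[
    [[0, 0, -0.03], 0],
    [[0, 0, -0.08], 0],
    [[0, 0, -0.14], 0],
    [[0, 0, -0.2], 0],
    [[-0.03, 0.04, -0.21], 0],
    [[-0.05, 0.1, -0.21], 0],
    [[-0.17, 0.717, -0.21], 0],
    [[-0.17, 0.717, -0.21], 0],
    [[-0.17, 0.717, -0.21], 0],
    [[-0.17, 0.717, -0.21], 0],
    [[-0.17, 0.717, -0.21], 0],
    [[-0.17, 0.717, -0.21], 0],
    [[-0.17, 0.717, -0.21], 0],
    [[-0.17, 0.717, -0.21], 0],
    [[-0.17, 0.717, -0.21], 0],
    [[-0.17, 0.717, -0.21], 0],
    [[-0.17, 0.717, -0.21], 0],
    [[-0.17, 0.717, -0.21], 0],
    [[-0.17, 0.717, -0.21], 0],
    [[-0.17, 0.717, -0.21], 0],
  ],
)

```text
t: 7.75
eef_pos: [599.5, 244.7, 189.4]
tcp_rot: [0.0, 1.0, -0.0, -0.0]
ft_force: [0.2, -0.2, -2.1]
gripper_width: 60.0
gripper_force: 65.4
```

```bash
python3 - <<'E'
from h import *
s,c=snap('w5');p=np.array(s["eef_pos"])+[0,0,41.5]
print(proj(np.asarray(c["camera_matrix"]),camT(c,s),p))
for b in [(8,8,6),(8,8,.01)]:
    x,f=fitcircle(["w5"],p,(30,27.5),b);print(np.round(x-s["eef_pos"],1),f)
im=cv2.imread("pics/w5.png")
for r in (30,27.5):
  for a in np.linspace(0,6.28,60):
    u=proj(np.asarray(c["camera_matrix"]),camT(c,s),x+r*np.array([np.cos(a),np.sin(a),0]));cv2.circle(im,tuple(np.int32(u.round())),0,(0,0,255),-1)
for n in ["scene"]:
  cc=arm.read_camera(n)["frame"][:,:,::-1]
cv2.imwrite("pics/v5.png",np.hstack([im[200:],cv2.resize(cc[180:330,330:480],(200,200))])[:, :800] if 0 else cv2.resize(np.vstack([im,cc])[:, :],None,fx=.75,fy=.75))
E
```

```text
7.75 [599.5 244.7 189.4] [ 4.e-04  1.e+00 -1.e-04 -1.e-04] [ 0.2 -0.2 -2.1] 60.0
[320.97061722 331.32958154]
[ 0.6  0.2 41.2] 53.01304626464844
[ 0.7  0.2 41.1] 53.01941680908203
```

View pics/v5.png

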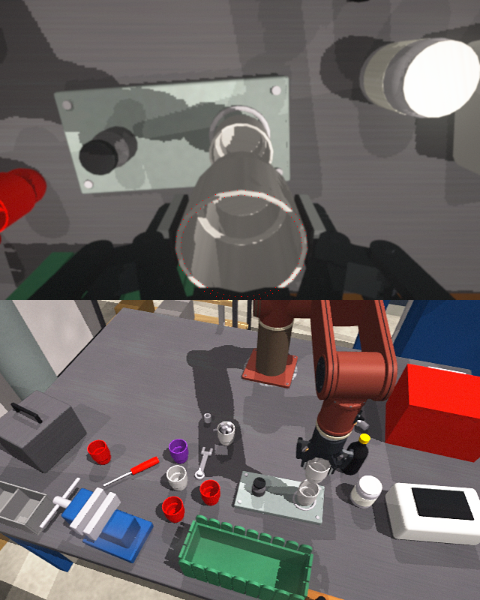

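```bash
python3 - <<'E'
from h import *
for t,r,z in [("w5",(30,),95),("w5",(30,27.5),95),("w1",(30,27.5),95),("w2",(30,27.5),95)]:
    x,f=fitcircle([t],(601,245,z),r,(6,6,.01)); print(t,np.round(x,1),round(f,1))
    # z fixed scan
    best=max(((lambda xy:(fitcircle.__name__,xy))(0),),key=lambda q:0)
# strict fixed z via grid
import itertools
def grid(t,z,half):
    s,c=pickle.load(open(t+".pkl","rb"));g=cv2.GaussianBlur(cv2.cvtColor(c["frame"],cv2.COLOR_RGB2GRAY).astype(np.float32),(0,0),.8)
    K=np.asarray(c["camera_matrix"]);Ti=np.linalg.inv(camT(c,s));a=np.linspace(*half,90)
    def sm(x,y,r):
        P=np.c_[x+r*np.cos(a),y+r*np.sin(a),np.full(90,z)];q=(P@Ti[:3,:3].T+Ti[:3,3])@K.T;uv=(q[:,:2]/q[:,2:]).astype(np.float32)
        return cv2.remap(g,uv[:,:1],uv[:,1:],cv2.INTER_LINEAR)[:,0]
    return max((sum(abs(sm(x,y,r+.7)-sm(x,y,r-.7)).mean() for r in (30,27.5)),round(x,1),round(y,1)) for x in np.arange(594,608,.4) for y in np.arange(238,252,.4))
for z in (94,95,96):
    print(z,grid("w5",z,(np.pi*.6,np.pi*1.4)),grid("w1",z,(0,6.28)),grid("w2",z,(0,6.28)))
E
```

```text
w5 [601.5 244.8  94.1] 29.2
w5 [601.1 244.6  95.7] 29.8
w1 [601.4 244.9  93.6] 37.3
w2 [602.2 246.6  92.9] 48.2
94 (np.float32(106.22826), np.float64(601.6), np.float64(244.8)) (np.float32(73.66929), np.float64(601.2), np.float64(244.8)) (np.float32(94.95968), np.float64(602.0), np.float64(246.0))
95 (np.float32(105.93615), np.float64(601.2), np.float64(244.8)) (np.float32(73.018234), np.float64(601.2), np.float64(244.8)) (np.float32(94.28403), np.float64(601.6), np.float64(245.6))
96 (np.float32(106.00809), np.float64(601.2), np.float64(244.8)) (np.float32(72.788666), np.float64(600.8), np.float64(244.8)) (np.float32(92.88683), np.float64(601.2), np.float64(244.8))
```

Emit:
send_rows(
  rows=[
    [[-0.0013, 0, 0.03], 0],
    [[-0.0013, 0, 0.06], 0],
    [[-0.0013, 0, 0.076], 0],
    [[-0.0013, 0, 0.083], 0],
    [[-0.0013, 0, 0.088], 0],
    [[-0.0013, 0, 0.092], 0],
    [[-0.0013, 0, 0.095], 0],
    [[-0.0013, 0, 0.095], 0],
  ],
)

```text
t: 8.65
eef_pos: [600.7, 246.2, 118.4]
tcp_rot: [-0.0, 1.0, 0.0, 0.0]
ft_force: [-0.1, -0.4, -1.2]
gripper_width: 60.0
gripper_force: 65.4
```

```bash
python3 - <<'E'
from h import *
s,c=snap('w6');print(np.round(s["wrist_torque"],2))
E
```

```text
8.65 [600.7 246.2 118.4] [-5.e-04  1.e+00  0.e+00  3.e-04] [-0.1 -0.4 -1.2] 60.0
[-0.1  -0.02 -0.01]
```

Emit:
send_rows(
  rows=[
    [[0, 0, 0.006], 0],
    [[0, 0, 0.012], 0],
    [[0, 0, 0.017], 0],
    [[0, 0, 0.021], 0],
    [[0, 0, 0.024], 0],
    [[0, 0, 0.026], 0],
    [[0, 0, 0.027], 0],
    [[0, 0, 0.028], 0],
    [[0, 0, 0.028], 0],
  ],
)

```text
t: 9.6
eef_pos: [600.4, 246.2, 97.0]
tcp_rot: [-0.0, 1.0, -0.0, 0.0]
ft_force: [1.0, -1.2, -2.3]
gripper_width: 60.2
gripper_force: 65.4
```

Emit:
send_rows(
  rows=[
    [[0, 0, 0.0007], 0],
    [[0, 0, 0.0014], 0],
    [[0, 0, 0.002], 0],
    [[0, 0, 0.0025], 0],
    [[0, 0, 0.0025], 0],
  ],
)

```text
t: 10.1
eef_pos: [600.7, 246.2, 95.8]
tcp_rot: [-0.0, 1.0, 0.0, 0.0]
ft_force: [-1.7, -0.7, 2.7]
gripper_width: 60.3
gripper_force: 65.7
```

Emit:
send_rows(
  rows=[
    [[0, 0, 0.0007], 0],
    [[0, 0, 0.0013], 0],
    [[0, 0, 0.0013], 0],
  ],
)

```text
t: 10.4
eef_pos: [600.9, 246.3, 95.7]
tcp_rot: [-0.0, 1.0, 0.0, 0.001]
ft_force: [-2.6, -1.4, 8.7]
gripper_width: 60.1
gripper_force: 66.3
```

Emit:
send_rows(
  rows=[
    [[0, 0, 0], 0],
    [[0, 0, 0], 0],
    [[0, 0, 0], 0],
    [[0, 0, 0], 0],
    [[0, 0, 0], 0],
    [[0, 0, 0], 0],
  ],
  claw=1,
)

```text
t: 11.0
eef_pos: [600.4, 246.2, 94.1]
tcp_rot: [-0.0, 1.0, -0.0, -0.0]
ft_force: [-0.5, 0.5, -0.2]
gripper_width: 85.5
gripper_force: 0.0
```

Emit:
send_rows(
  rows=[
    [[0, 0, -0.03], 0],
    [[0, 0, -0.08], 0],
    [[0, 0, -0.14], 0],
    [[0, 0, -0.17], 0],
    [[0, 0, -0.17], 0],
    [[0, 0, -0.17], 0],
  ],
)

```text
t: 11.6
eef_pos: [600.6, 246.2, 222.1]
tcp_rot: [-0.0, 1.0, 0.0, 0.001]
ft_force: [-0.5, 0.0, -0.2]
gripper_width: 85.5
gripper_force: 0.0
```

```bash
python3 - <<'E'
from h import *
s,c=snap('w7')
print(fitcircle(["w7"],(601,245,137),(30,27.5),(8,8,8)))
E
```

```text
11.6 [600.6 246.2 222.1] [-4.e-04  1.e+00  1.e-04  6.e-04] [-0.5  0.  -0.2] 85.5
(array([601.75662659, 246.78690188, 135.73374667]), np.float64(61.939186096191406))
```

Emit:
send_rows(
  rows=[
    [[-0.071, -0.536, 0.03], 0],
    [[-0.071, -0.536, 0.03], 0],
    [[-0.071, -0.536, 0.03], 0],
    [[-0.071, -0.536, 0.03], 0],
    [[-0.071, -0.536, 0.03], 0],
    [[-0.071, -0.536, 0.03], 0],
    [[-0.071, -0.536, 0.03], 0],
    [[-0.071, -0.536, 0.03], 0],
    [[-0.071, -0.536, 0.03], 0],
    [[-0.071, -0.536, 0.03], 0],
    [[-0.071, -0.536, 0.03], 0],
    [[-0.071, -0.536, 0.03], 0],
  ],
)

```text
t: 12.85
eef_pos: [653.8, -153.7, 198.6]
tcp_rot: [-0.001, 1.0, 0.0, -0.001]
ft_force: [-0.4, 1.0, 0.1]
gripper_width: 85.6
gripper_force: 0.0
```

```bash
python3 - <<'E'
from h import *
s,c=snap('w8')
for t in (["w8"],["w3","w8"]):print(fitcircle(t,(654,-156,75),(30,27.5),(6,6,6)))
E
```

```text
12.85 [ 653.8 -153.7  198.6] [-1.5e-03  1.0e+00  4.0e-04 -5.0e-04] [-0.4  1.   0.1] 85.6
(array([ 654.14699096, -156.27400209,   74.60170113]), np.float64(57.58545684814453))
(array([ 654.0802    , -156.23640198,   75.22084889]), np.float64(47.909156799316406))
```

Emit:
send_rows(
  rows=[
    [[0, -0.004, 0.03], 0],
    [[0, -0.004, 0.09], 0],
    [[0, -0.004, 0.14], 0],
    [[0, -0.004, 0.18], 0],
    [[0, -0.004, 0.205], 0],
    [[0, -0.004, 0.22], 0],
    [[0, -0.004, 0.22], 0],
    [[0, -0.004, 0.22], 0],
  ],
)

```text
t: 13.7
eef_pos: [655.2, -158.9, 35.8]
tcp_rot: [-0.001, 1.0, -0.0, 0.001]
ft_force: [0.1, -0.0, -0.2]
gripper_width: 85.6
gripper_force: 0.0
```

Emit:
send_rows(
  rows=[
    [[0, 0, 0], 0],
    [[0, 0, 0], 0],
    [[0, 0, 0], 0],
    [[0, 0, 0], 0],
    [[0, 0, 0], 0],
    [[0, 0, 0], 0],
    [[0, 0, 0], 0],
    [[0, 0, 0], 0],
  ],
  claw=0,
)

```text
t: 14.5
eef_pos: [655.8, -159.4, 36.7]
tcp_rot: [-0.0, 1.0, -0.001, 0.002]
ft_force: [-0.1, 0.7, 6.7]
gripper_width: 60.1
gripper_force: 65.3
```

Emit:
send_rows(
  rows=[
    [[0, 0, -0.03], 0],
    [[0, 0, -0.08], 0],
    [[0, 0, -0.14], 0],
    [[0, 0, -0.2], 0],
    [[0.005, 0.03, -0.24], 0],
    [[0.01, 0.08, -0.24], 0],
    [[0.0735, 0.541, -0.24], 0],
    [[0.0735, 0.541, -0.24], 0],
    [[0.0735, 0.541, -0.24], 0],
    [[0.0735, 0.541, -0.24], 0],
    [[0.0735, 0.541, -0.24], 0],
    [[0.0735, 0.541, -0.24], 0],
    [[0.0735, 0.541, -0.24], 0],
    [[0.0735, 0.541, -0.24], 0],
    [[0.0735, 0.541, -0.24], 0],
    [[0.0735, 0.541, -0.24], 0],
    [[0.0735, 0.541, -0.24], 0],
  ],
)

```text
t: 16.2
eef_pos: [598.9, 245.3, 214.2]
tcp_rot: [0.001, 1.0, -0.0, 0.0]
ft_force: [-0.9, -0.5, -1.2]
gripper_width: 60.0
gripper_force: 65.3
```

```bash
python3 - <<'E'
from h import *
s,c=snap('w9');p=np.array(s["eef_pos"])+[0,0,40]
x,f=fitcircle(["w9"],p,(30,27.5),(6,6,6));print(np.round(x-s["eef_pos"],1),f)
def grid(t,z,half,x0,y0):
    s,c=pickle.load(open(t+".pkl","rb"));g=cv2.GaussianBlur(cv2.cvtColor(c["frame"],cv2.COLOR_RGB2GRAY).astype(np.float32),(0,0),.8)
    K=np.asarray(c["camera_matrix"]);Ti=np.linalg.inv(camT(c,s));a=np.linspace(*half,90)
    def sm(x,y,r):
        P=np.c_[x+r*np.cos(a),y+r*np.sin(a),np.full(90,z)];q=(P@Ti[:3,:3].T+Ti[:3,3])@K.T;uv=(q[:,:2]/q[:,2:]).astype(np.float32)
        return cv2.remap(g,uv[:,:1],uv[:,1:],cv2.INTER_LINEAR)[:,0]
    return max((sum(abs(sm(x,y,r+.7)-sm(x,y,r-.7)).mean() for r in (30,27.5)),round(x,1),round(y,1)) for x in np.arange(x0-7,x0+7,.4) for y in np.arange(y0-7,y0+7,.4))
print(grid("w9",137,(np.pi*.6,np.pi*1.4),601,245),grid("w7",137,(0,6.28),601,245))
im=cv2.imread("pics/w9.png");cv2.imwrite("pics/v9.png",im[80:,120:560])
E
```

```text
16.2 [598.9 245.3 214.2] [ 6.e-04  1.e+00 -2.e-04  0.e+00] [-0.9 -0.5 -1.2] 60.0
[-0.7  0.2 37.9] 70.9842758178711
(np.float32(108.818726), np.float64(601.6), np.float64(246.8)) (np.float32(122.05243), np.float64(601.2), np.float64(246.8))
```

View pics/v9.png

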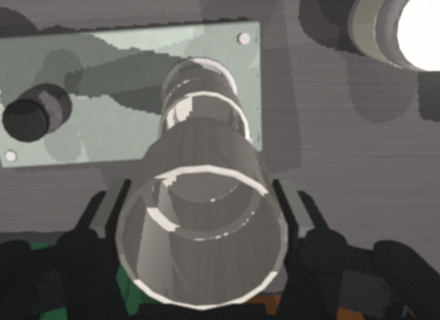

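The crop shows cup B upright in the fingers and the two-cup stack standing straight below it. I'll correct by about 3 mm in x and 1 mm in y, then lower.

Emit:
send_rows(
  rows=[
    [[-0.004, 0.0013, 0.02], 0],
    [[-0.004, 0.0013, 0.04], 0],
    [[-0.004, 0.0013, 0.05], 0],
    [[-0.004, 0.0013, 0.056], 0],
    [[-0.004, 0.0013, 0.06], 0],
    [[-0.004, 0.0013, 0.064], 0],
    [[-0.004, 0.0013, 0.067], 0],
    [[-0.004, 0.0013, 0.067], 0],
  ],
)

```text
t: 17.05
eef_pos: [601.5, 248.0, 164.0]
tcp_rot: [-0.001, 1.0, 0.0, 0.0]
ft_force: [-0.5, -0.1, -1.6]
gripper_width: 59.8
gripper_force: 65.3
```

Emit:
send_rows(
  rows=[
    [[0, -0.0016, 0.003], 0],
    [[0, -0.0016, 0.008], 0],
    [[0, -0.0016, 0.014], 0],
    [[0, -0.0016, 0.018], 0],
    [[0, -0.0016, 0.022], 0],
    [[0, -0.0016, 0.025], 0],
    [[0, -0.0016, 0.027], 0],
    [[0, -0.0016, 0.028], 0],
    [[0, -0.0016, 0.028], 0],
  ],
)

```text
t: 17.95
eef_pos: [601.5, 246.7, 142.9]
tcp_rot: [-0.0, 1.0, -0.0, -0.0]
ft_force: [-0.4, 0.3, -1.9]
gripper_width: 60.3
gripper_force: 65.3
```

Emit:
send_rows(
  rows=[
    [[0, 0, 0.0007], 0],
    [[0, 0, 0.0013], 0],
    [[0, 0, 0.002], 0],
    [[0, 0, 0.002], 0],
  ],
)

```text
t: 18.35
eef_pos: [601.5, 246.7, 141.4]
tcp_rot: [-0.0, 1.0, -0.0, -0.0]
ft_force: [-0.2, -0.3, -1.1]
gripper_width: 59.9
gripper_force: 65.3
```

Emit:
send_rows(
  rows=[
    [[0, 0, 0.0007], 0],
    [[0, 0, 0.0014], 0],
    [[0, 0, 0.0014], 0],
  ],
)

```text
t: 18.65
eef_pos: [601.7, 246.7, 140.7]
tcp_rot: [-0.0, 1.0, 0.0, 0.0]
ft_force: [-0.4, -0.8, 0.2]
gripper_width: 59.8
gripper_force: 65.5
```

Emit:
send_rows(
  rows=[
    [[0, 0, 0.0007], 0],
    [[0, 0, 0.0014], 0],
    [[0, 0, 0.0014], 0],
  ],
)

```text
t: 18.95
eef_pos: [602.1, 246.8, 140.7]
tcp_rot: [-0.0, 1.0, 0.0, 0.001]
ft_force: [-0.8, -0.9, 5.2]
gripper_width: 60.1
gripper_force: 66.0
```

Contact came at the expected height, so the cup is seated. Release, retreat, look.

Emit:
send_rows(
  rows=[
    [[0, 0, 0], 0],
    [[0, 0, 0], 0],
    [[0, 0, 0], 0],
    [[0, 0, 0], 0],
    [[0, 0, 0], 0],
    [[0, 0, 0], 0],
  ],
  claw=1,
)

```text
t: 19.55
eef_pos: [601.5, 246.7, 139.2]
tcp_rot: [-0.0, 1.0, -0.0, -0.0]
ft_force: [0.2, 0.0, 0.1]
gripper_width: 85.5
gripper_force: 0.0
```

Emit:
send_rows(
  rows=[
    [[0, 0, -0.03], 0],
    [[0, 0, -0.08], 0],
    [[0, 0, -0.14], 0],
    [[0, 0, -0.17], 0],
    [[0, 0, -0.17], 0],
    [[0, -0.19, -0.17], 0],
    [[0, -0.19, -0.17], 0],
    [[0, -0.19, -0.17], 0],
    [[0, -0.19, -0.17], 0],
    [[0, -0.19, -0.17], 0],
    [[0, -0.19, -0.17], 0],
  ],
  claw=1,
)

```text
t: 20.65
eef_pos: [601.4, 105.0, 266.1]
tcp_rot: [-0.001, 1.0, 0.0, -0.001]
ft_force: [0.4, 1.0, 1.0]
gripper_width: 85.5
gripper_force: 0.0
```

```bash
python3 - <<'E'
from h import *
s,c=snap('w10')
print(fitcircle(["w10"],(601,246,179),(30,27.5),(6,6,6)))
for t in (["w10"],["w1","w2","w10"],["w5","w9","w10"]):print(fitcircle(t,(609,99,76),(19,),(6,6,3)))
a=arm.read_camera("scene")["frame"][:,:,::-1]
cv2.imwrite("pics/v10.png",np.vstack([cv2.resize(a[170:320,280:500],None,fx=2,fy=2),cv2.resize(c["frame"][:,:,::-1],(440,275))]))
E
```

```text
20.65 [601.4 105.  266.1] [-7.e-04  1.e+00  3.e-04 -5.e-04] [0.4 1.  1. ] 85.5
(array([601.59842385, 248.43975655, 178.20970465]), np.float64(83.78460693359375))
(array([610.79590582,  98.51686999,  76.30547524]), np.float64(33.99864959716797))
(array([611.88348125,  98.47459141,  72.7554115 ]), np.float64(31.389402389526367))
(array([611.65150898,  98.71970962,  74.12779944]), np.float64(38.53115463256836))
```

View pics/v10.png

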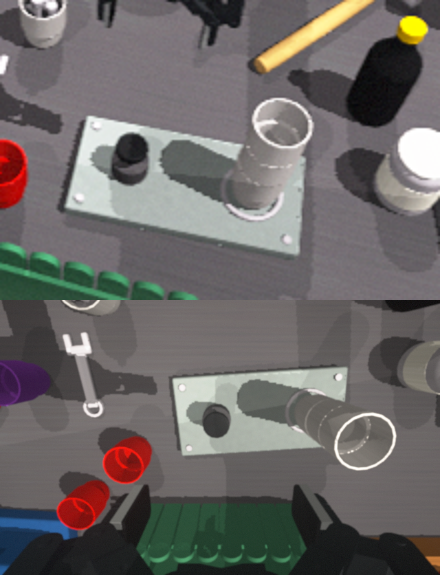

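The pictures show a straight stack with even steps, and its rim fits at 178 mm. The plunger fits at about (611,98.5). Next: close the gripper and go above it.

Emit:
send_rows(
  rows=[
    [[-0.012, -0.0087, 0.05], 0],
    [[-0.012, -0.0087, 0.1], 0],
    [[-0.012, -0.0087, 0.15], 0],
    [[-0.012, -0.0087, 0.19], 0],
    [[-0.012, -0.0087, 0.215], 0],
    [[-0.012, -0.0087, 0.228], 0],
    [[-0.012, -0.0087, 0.228], 0],
    [[-0.012, -0.0087, 0.228], 0],
    [[-0.012, -0.0087, 0.228], 0],
    [[-0.012, -0.0087, 0.228], 0],
  ],
  claw=0,
)

```text
t: 21.75
eef_pos: [611.7, 97.8, 97.5]
tcp_rot: [-0.0, 1.0, 0.0, 0.001]
ft_force: [-0.3, 0.8, -0.9]
gripper_width: -0.1
gripper_force: 0.0
```

Emit:
send_rows(
  rows=[
    [[0, 0, 0.01], 0],
    [[0, 0, 0.02], 0],
    [[0, 0, 0.026], 0],
    [[0, 0, 0.032], 0],
    [[0, 0, 0.038], 0],
    [[0, 0, 0.043], 0],
    [[0, 0, 0.046], 0],
    [[0, 0, 0.046], 0],
  ],
)

```text
t: 22.55
eef_pos: [610.2, 97.6, 61.4]
tcp_rot: [-0.0, 1.0, -0.0, -0.001]
ft_force: [-4.7, -1.4, 8.3]
gripper_width: -0.4
gripper_force: 3.7
```

Emit:
send_rows(
  rows=[
    [[0, 0, 0.001], 0],
    [[0, 0, 0.002], 0],
    [[0, 0, 0.003], 0],
    [[0, 0, 0.003], 0],
  ],
)

```text
t: 22.95
eef_pos: [610.4, 97.6, 60.9]
tcp_rot: [-0.001, 1.0, -0.0, -0.001]
ft_force: [-10.4, -1.7, 16.5]
gripper_width: -0.1
gripper_force: 8.3
```

The force rose from 8 to 16 N with no further travel, so the plunger is at its end stop. Retract and check.

Emit:
send_rows(
  rows=[
    [[0, 0, -0.01], 0],
    [[0, 0, -0.02], 0],
    [[0, 0, -0.04], 0],
    [[0, 0, -0.09], 0],
    [[0, 0, -0.15], 0],
    [[0, 0, -0.21], 0],
    [[0, 0, -0.27], 0],
    [[0.13, 0, -0.3], 0],
    [[0.13, 0, -0.3], 0],
    [[0.13, 0, -0.3], 0],
    [[0.13, 0, -0.3], 0],
  ],
)

```text
t: 24.05
eef_pos: [513.0, 97.7, 285.5]
tcp_rot: [-0.001, 1.0, 0.0, 0.002]
ft_force: [0.1, -0.3, -0.2]
gripper_width: 0.3
gripper_force: 0.0
```

```bash
python3 - <<'E'
from h import *
s,c=snap('w11')
print(fitcircle(["w11"],(601,247,179),(30,27.5),(6,6,6)))
print(fitcircle(["w10","w11"],(611,98.5,74),(19,),(4,4,16)))
a=arm.read_camera("scene")["frame"][:,:,::-1]
cv2.imwrite("pics/v11.png",np.vstack([a[100:320,150:590],cv2.resize(c["frame"][:,:,::-1],(440,275))]))
E
```

```text
24.05 [513.   97.7 285.5] [-6.0e-04  1.0e+00  1.0e-04  1.6e-03] [ 0.1 -0.3 -0.2] 0.3
(array([602.18854211, 248.41157631, 178.13283879]), np.float64(64.21929931640625))
(array([611.57176248,  98.42325678,  73.21367486]), np.float64(25.27873992919922))
```

View pics/v11.png

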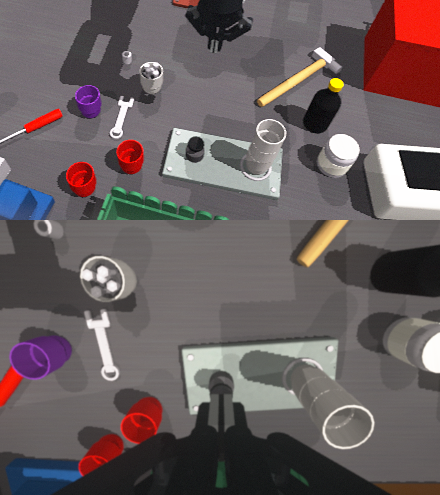

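The pictures show the three-cup stack upright, with its rim unchanged at 178 mm. The plunger is back up, and everything else is where it was.

```bash
python3 -c "
from h import *
print(arm.close_job())"
```

```text
the job is handed in; nothing more can be done
None
```

Both empty cups are nested straight and fully home in the one on the stand, the plunger was then pushed to its stop and came back up, and the job was handed in after about 24 s on the robot's clock.

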